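# Fit the double lid on the wall-plug tin and take its outer cover off again

## Robot

A 6-joint arm with a two-finger parallel gripper is mounted at the origin on the work surface. World frame = base frame: x ahead of the robot, y to its left, z up, the work surface at z = 0. Lengths are in m, angles in degrees, forces in N, time in s.
With the tool pointing down it reaches from about 0.25 to 0.725 m from the base axis. Payload 9.7 kg.
Tool frame: the origin (TCP) lies at the very end of the fingers, on their centre line; the grasp point (between the pads) lies 19 mm behind it; x points along the fingers, z is the direction in which the jaws open and shut, and the axes are right-handed (so a half turn about x gives the same grasp; the last joint's range is limited). The gripper opens to 85 mm and grips with 20 to 120 N. Pads are 22 mm wide; open, the fingers measure 114 mm over their backs; the gripper's body (76 mm by 85 mm) begins 54 mm behind the grasp point. The pads swing forward as they close: fully open they stand 13 mm farther back than shut.
Start: joints at [67.208, 4.979, 10.078, 95.1, 0, 90], TCP at [0.213, 0.507, 0.231] pointing down, gripper open.
Joint ranges: [-179.16, 179.16], [-48.56, 103.87], [-65.8, 70.77], [-126.05, 130.52], [-82.76, 87.17], [-180, 180]. Speed limits (degrees/s): [127.2, 127.2, 147.25, 180, 180, 180].

## Interface

Orientations are given as [roll, pitch, yaw] about the fixed x, y, z axes, in that order (R = Rz(yaw) Ry(pitch) Rx(roll)).
In Python, from workcell import sensors, vision, job_done gives the robot as it stands.
- The arm moves only by the tool carry_out, never from a script. Its argument "increments" is a list of rows, each a list of 7 numbers: the turn, a rotation vector about the tool's x, y, z in degrees, then the shift along the tool's x, y, z in mm, then the opening in per cent of the stroke, from 0 (shut) to 100 (fully open). A call has 1 to 12 rows; each row shifts and turns the commanded pose from where the row before left it, along the tool's axes as they then stand; what a row does not reach is not made up. A row lasts 1/8 s, in which the tool goes at most 62.5 mm and 10.7 degrees, less where a joint would pass 70% of its speed; a pose out of reach is approached as far as the arm can. A call is refused whole if a number of a shift passes 62.5 or a number of a turn 10.7, either way. A call with a gripper value outside its range is refused whole. The fingers move at their own pace and stop on an object; "squeeze" is the grip in N (left out, the last holds). Time passes only in rows, so rows that do not move let the fingers close. It gives the time, the measured TCP pose, the force and the opening at its end, in the units of the state.
- sensors.get_obs(): the state, without advancing time (a new reading comes with each control period).
- vision.camera(name): name is "scene" or "top" or "wrist"; returns the picture (400x640x3 uint8, red, green, blue); there is no depth.
- vision.calibration(name): a dict with "camera_matrix" (3x3 intrinsics, pixels), "extrinsics" (4x4, takes a point from world to camera coordinates); the wrist camera has in their place "mount" (4x4, takes a point from camera to tool coordinates, whose origin is the TCP and whose axes are the tool frame's). Camera axes: x right, y up, looking along -z (the intrinsics and any distortion apply to the point x, -y, -z); pixel columns grow to the right and rows downward; lengths in m; the calibration is good to about 2 mm. A picture is of the moment at which its call begins: read the wrist's pose just before it. calibration takes no time and is no camera call.
- job_done(): hands the job in, once; it reports no verdict.
The state is a dict: "time": time; "q": joint angles; "qd": joint speeds; "joint_efforts": joint torques, N m; "ee_pos": TCP position; "tcp_rot": TCP orientation; "wrist_force": force on the tool from outside, world axes, zero at the start; "torque": the same for the moment, N m; "opening": finger opening in m.
Only numpy, scipy, OpenCV 4.12 (cv2) and the standard library are available. Lean on these libraries where they do the work, as an engineer would, in place of code of your own. Each camera call takes 0.05 s, during which the arm holds its last target.

## Task

Lift the double lid (red outer cover nested on the white inner lid) out of the yellow bin by the inner lid's black knob, lower it without dropping it until the inner lid is fully home on the blue wall-plug tin with the cover still nested on it, and let go of the knob. Then take the red cover by its rim and raise it alone, level and straight up, leaving the inner lid fully seated, and finish while still holding the cover about 10 cm above where it sat, over the tin: do not put it down or let go. Leave the other tools where they are, and never take the cover off the inner lid before the inner lid is seated on the tin.

Things in the scene. Friction and masses are not known exactly. Their poses are not given: they have to be found in the camera images.
- inner_lid: White plastic inner lid with black knob, about 0.08 kg. Origin: centre of the underside of its plug; z up its axis, round. Plug 35 mm across and 20 mm deep (its lowest 7 mm taper to 25 mm), flange 51 mm across from z = 20 to 24 mm, knob 18 mm across from z = 24 to 60 mm. At the start it stands upright in the front compartment of the bin, with the red cover over its flange and 32 mm of knob sticking up through the cover.
- outer_cover: Red cap, about 0.09 kg, round, 60 mm outside diameter, 26 mm tall, nothing fastening it to the inner lid: it merely rests on the flange, and so comes up with the inner lid when that is lifted by the knob. Origin: centre of its lower rim; z up its axis. Skirt wall 3 mm, open underneath, top plate 4 mm thick (z = 22 to 26 mm) with a 28 mm hole for the knob. Nested, its origin is 2 mm above the inner lid's origin and its top 28 mm above it; about 1.5 mm of sideways play.
- inner_seat (a point): Centre of the underside of the inner lid's flange, 20 mm above the inner lid's origin: comes to rest on the tin's rim.
- tin_mouth (a point): Centre of the tin's mouth, level with its rim, 88 mm above the bench; z up. Neck 47 mm outside, 41 mm inside diameter, reaching 36 mm down to the shoulder at 52 mm above the bench. When the inner lid is home, this point and the flange-underside point coincide and the nested cover's lower rim hangs round the neck, 70 mm above the bench.
- tin: Blue wall-plug tin with steel neck, screwed to the bench (cannot move): body 84 mm across, foot disc 100 mm across. Origin: centre of its underside, on the bench; z up.
- bin: Fixed yellow tilt-out bin, open on top. Origin: on the bench, under the centre of the front compartment, which holds the double lid; floor 5 mm thick. Along its own x the compartment reaches from -70 to +70 mm, along its y from -85 to +85 mm; side walls 50 mm high, front wall (at -x) 40 mm, divider (at +x) 45 mm; behind that a compartment of red wall plugs, to x = +133 mm, back wall 65 mm high.
- screwdriver: Bystander, leave alone: blue-handled screwdriver lying on the bench. Origin at the underside.
- hex_holder: Bystander, leave alone: black hex key holder 100 x 35 x 30 mm with steel keys. Origin at the underside.
- spirit_level: Bystander, leave alone: steel spirit level 230 x 24 x 45 mm standing on its edge. Origin at the underside.
- clamp: Bystander, leave alone: green plastic clamp lying flat, 200 x 140 x 22 mm. Origin at the underside.
- screw_jar: Bystander, leave alone: glass jar 64 mm across, 85 mm tall. Origin at the underside.
Things that resemble listed ones, but are neither listed nor needed, are in the scene too. Of the things like the outer_cover, leave any that is grey; of the rest the smaller one is meant. There is more than one size of the tin; the one meant has the size given above.

How it is judged:
By the outcome, as a careful person would: the job done as asked, in the order asked, and still so for the second after the job is handed in, while the arm keeps its last pose, push and grip.
It also fails if it takes over 64 s, if anything falls off the work surface, if the arm or the gripper's body presses on something with over 40 N, if the wrist force passes 120 N, or if a joint passes its speed limit or range.

## Working session

There is one attempt and no reset: what is moved stays moved. The work goes in short steps, Python scripts to look and compute and a tool call to move; the robot and the scene stay as the last step left them, time stands still between calls to the robot, and variables do not carry over. Pictures are saved under pics/ and viewed, and the job is handed in when it is done.

Besides the shell and the picture viewer there is one more tool, called after ">>>" by a JSON object that holds its "method" and its "body", one argument or row to a line. carry_out: Moves the arm, as the interface text tells. Its arguments: {"type":"object","properties":{"increments":{"type":"array"},"squeeze":{"type":"number"}},"required":["increments"]}

```bash
mkdir -p pics; ls; python3 - <<'E'
from workcell import sensors, vision
import cv2, numpy as np
o=sensors.get_obs(); print(o)
for n in ["scene","top","wrist"]:
    im=vision.camera(n); cv2.imwrite(f"pics/{n}0.png",im[:,:,::-1]); 
    c=vision.calibration(n); print(n,{k:np.round(v,4).tolist() if not isinstance(v,str) else v for k,v in c.items()})
E
```

```text
pics
{'time': 0.0, 'q': array([6.72095858e+01, 5.01016059e+00, 1.00334012e+01, 9.51009143e+01,
       1.00527488e-03, 9.00000485e+01]), 'qd': array([-0.08683093, -0.02541617, -0.05909765, -0.03506107, -0.03162886,
       -0.02214204]), 'joint_efforts': array([ 1.33673915e-03, -5.20391679e+01,  4.64798605e+01,  1.63056829e-02,
       -6.32442698e-05,  1.83650087e-06]), 'ee_pos': array([0.21294841, 0.50683449, 0.23058267]), 'tcp_rot': array([ 179.2585522 ,   89.9223198 , -113.53191116]), 'wrist_force': array([-0.12032316,  0.48480178,  0.05397581]), 'torque': array([-0.0220254 , -0.01700383, -0.01770129]), 'opening': 0.08499609428717254}
scene {'camera_matrix': [[383.5896, 0.0, 318.6805], [0.0, 383.5896, 196.6687], [0.0, 0.0, 1.0]], 'extrinsics': [[-0.3278, 0.9446, 0.018, 0.1639], [-0.718, -0.2615, 0.6451, 0.3303], [0.6141, 0.1985, 0.7639, -1.4341], [0.0, 0.0, 0.0, 1.0]]}
top {'camera_matrix': [[474.3631, 0.0, 311.3467], [0.0, 474.3631, 191.5618], [0.0, 0.0, 1.0]], 'extrinsics': [[-0.083, -0.9965, -0.0016, 0.0396], [0.9724, -0.0814, 0.2186, -0.565], [-0.218, 0.0166, 0.9758, -1.3451], [0.0, 0.0, 0.0, 1.0]]}
wrist {'camera_matrix': [[300.4634, 0.0, 314.6169], [0.0, 300.4634, 195.4375], [0.0, 0.0, 1.0]], 'mount': [[0.0008, 0.2725, -0.9622, -0.1419], [0.0004, 0.9622, 0.2725, 0.0684], [1.0, -0.0006, 0.0007, -0.0011], [0.0, 0.0, 0.0, 1.0]]}
```

View pics/scene0.png

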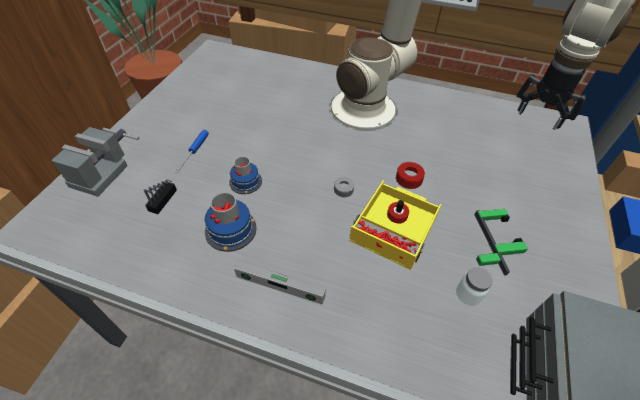

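View pics/top0.png

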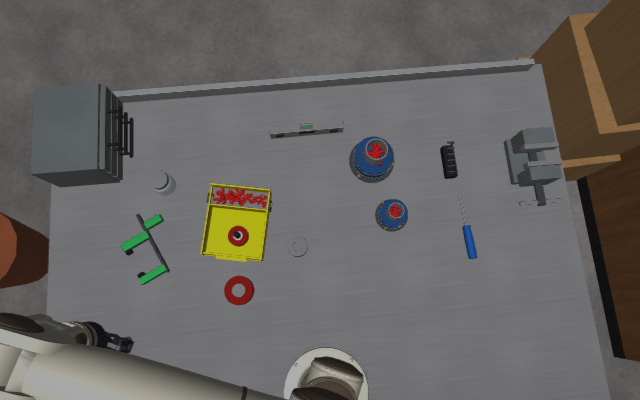

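View pics/wrist0.png

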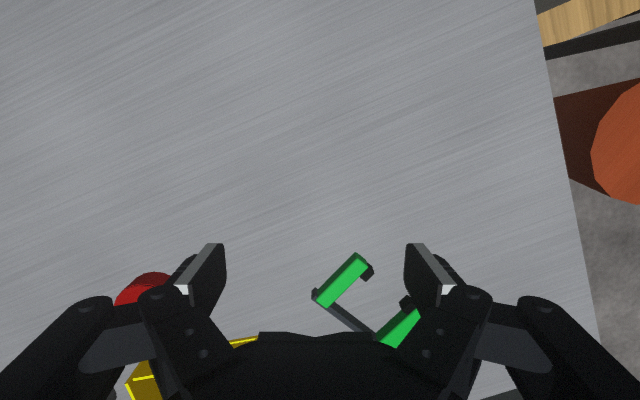

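```bash
cat > h.py <<'E'
import numpy as np, cv2
from workcell import sensors, vision
from scipy.spatial.transform import Rotation as R
def toolT(o):
    T=np.eye(4); T[:3,:3]=R.from_euler('xyz',o['tcp_rot'],degrees=True).as_matrix(); T[:3,3]=o['ee_pos']; return T
def cam(name,o=None):
    c=vision.calibration(name); K=np.array(c['camera_matrix'])
    if 'extrinsics' in c: E=np.array(c['extrinsics'])
    else: E=np.linalg.inv(toolT(o)@np.array(c['mount']))
    return K,E
def ray(K,E,uv):
    uv=np.atleast_2d(uv).astype(float)
    x=(uv[:,0]-K[0,2])/K[0,0]; y=(uv[:,1]-K[1,2])/K[1,1]
    d=np.stack([x,-y,-np.ones_like(x)],1)
    return -E[:3,:3].T@E[:3,3], d@E[:3,:3]
def onz(K,E,uv,z):
    p,d=ray(K,E,uv); return p+d*((z-p[2])/d[:,2])[:,None]
def proj(K,E,P):
    P=np.atleast_2d(P); c=P@E[:3,:3].T+E[:3,3]
    return np.stack([K[0,0]*c[:,0]/-c[:,2]+K[0,2],K[1,1]*c[:,1]/c[:,2]+K[1,2]],1)
def tri(obs):
    A=np.zeros((3,3));b=np.zeros(3)
    for K,E,uv in obs:
        p,d=ray(K,E,uv); d=d[0]/np.linalg.norm(d[0]); M=np.eye(3)-np.outer(d,d); A+=M;b+=M@p
    return np.linalg.solve(A,b)
E
python3 - <<'E'
from h import *
for n,boxes in dict(top=[(330,120,440,245),(195,175,315,315)],scene=[(190,145,275,260),(330,155,450,275)]).items():
    im=cv2.imread(f"pics/{n}0.png")
    a=[cv2.resize(im[y0:y1,x0:x1],(390,int(390*(y1-y0)/(x1-x0))),interpolation=cv2.INTER_CUBIC) for x0,y0,x1,y1 in boxes]
    h=max(x.shape[0] for x in a); a=[cv2.copyMakeBorder(x,0,h-x.shape[0],0,0,0) for x in a]
    cv2.imwrite(f"pics/{n}crop.png",np.hstack(a))
for n in("top","scene"):
    K,E=cam(n); im=cv2.imread(f"pics/{n}0.png"); hsv=cv2.cvtColor(im,cv2.COLOR_BGR2HSV)
    for nm,m in dict(blue=cv2.inRange(hsv,(105,120,30),(125,255,255)),red=cv2.inRange(hsv,(0,150,60),(6,255,255))|cv2.inRange(hsv,(174,150,60),(180,255,255))).items():
        cs,_=cv2.findContours(m,cv2.RETR_EXTERNAL,cv2.CHAIN_APPROX_NONE)
        for c in cs:
            if cv2.contourArea(c)>60: print(n,nm,cv2.boundingRect(c),cv2.contourArea(c))
E
```

```text
top blue (463, 225, 14, 34) 234.5
top blue (380, 200, 27, 28) 565.0
top blue (355, 137, 38, 37) 500.0
top red (224, 276, 29, 29) 616.5
top red (228, 226, 20, 20) 265.5
top red (390, 205, 12, 12) 62.5
top red (213, 188, 54, 20) 329.5
top red (368, 144, 17, 15) 110.0
scene blue (209, 222, 42, 22) 178.5
scene blue (205, 201, 45, 35) 613.0
scene blue (610, 197, 30, 57) 1270.5
scene blue (232, 177, 27, 12) 71.0
scene blue (230, 164, 28, 19) 208.0
scene blue (189, 130, 19, 24) 156.0
scene blue (597, 121, 43, 53) 718.5
scene blue (579, 44, 61, 96) 2257.0
scene red (359, 221, 57, 31) 252.0
scene red (388, 203, 21, 20) 202.5
scene red (397, 162, 28, 27) 538.5
```

View pics/topcrop.png

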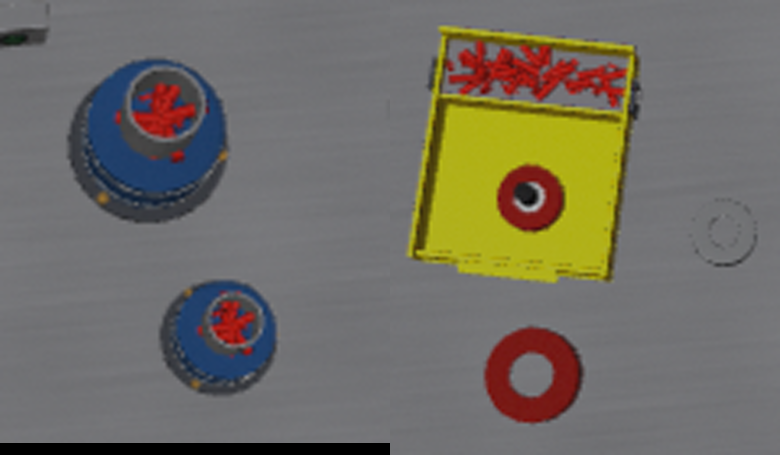

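View pics/scenecrop.png

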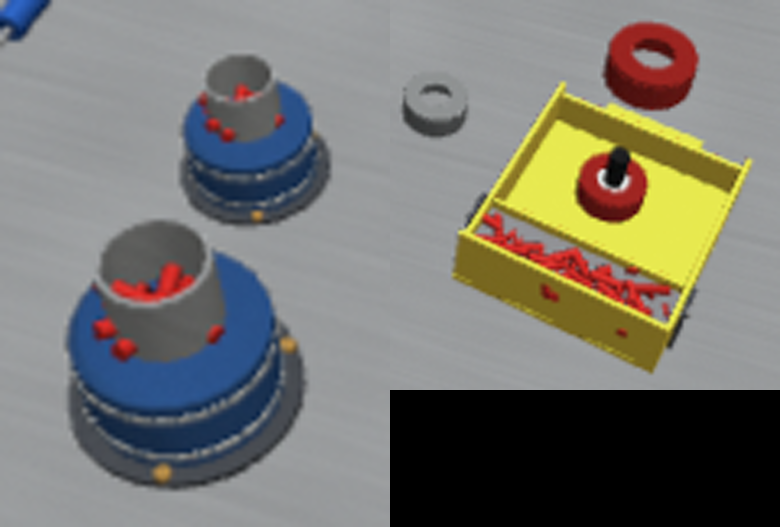

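```bash
python3 - <<'E'
from h import *
np.set_printoptions(precision=4,suppress=True)
K,E=cam("top"); Ks,Es=cam("scene")
tc=lambda x,y:(330+x/3.545,120+y/3.545); bc=lambda x,y:(195+(x-390)/3.25,175+y/3.25)
print("top small mouth",onz(K,E,tc(236,319),.088)); print("foot",onz(K,E,[tc(162,340),tc(278,340)],.005))
print("big foot",onz(K,E,[tc(68,150),tc(228,150)],.005))
sc=lambda x,y:(190+x/(390/85),145+y/(390/85)); sb=lambda x,y:(330+(x-390)/3.25,155+y/3.25)
print("scene mouth",onz(Ks,Es,sc(240,76),.088), "tri",tri([(K,E,tc(236,319)),(Ks,Es,sc(240,76))]))
print("knob top", onz(K,E,bc(526,194),.065), onz(Ks,Es,sb(621,153),.065))
print("cover", onz(K,E,bc(531,197),.033))
print("red other", onz(K,E,bc(533,375),.03))
print("bin corners", onz(K,E,[bc(410,256),bc(608,279),bc(634,48),bc(441,30)],.05))
o=sensors.get_obs(); print(toolT(o))
E
```

```text
top small mouth [[ 0.4858 -0.2478  0.088 ]]
foot [[ 0.4868 -0.1982  0.005 ]
 [ 0.4785 -0.2978  0.005 ]]
big foot [[ 0.6629 -0.1346  0.005 ]
 [ 0.6511 -0.2755  0.005 ]]
scene mouth [[ 0.485  -0.2423  0.088 ]] tri [ 0.4849 -0.2454  0.0875]
knob top [[0.4559 0.2187 0.065 ]] [[0.4574 0.2248 0.065 ]]
cover [[0.4574 0.219  0.033 ]]
red other [[0.2981 0.2256 0.03  ]]
bin corners [[0.411  0.3272 0.05  ]
 [0.3758 0.1517 0.05  ]
 [0.5849 0.115  0.05  ]
 [0.6169 0.2919 0.05  ]]
[[-0.0004 -0.9219  0.3874  0.213 ]
 [-0.001   0.3874  0.9219  0.5069]
 [-1.      0.     -0.0011  0.2307]
 [ 0.      0.      0.      1.    ]]
```

>>> {"method": "carry_out", "body": {
  "increments": [
    [0,0,0,5,-30,-15,100],
    [0,0,0,8,-45,-23,100],
    [0,0,0,8,-45,-23,100],
    [0,0,0,8,-45,-23,100],
    [0,0,0,8,-45,-23,100],
    [0,0,0,8,-45,-23,100],
    [0,0,0,8,-45,-22,100],
    [0,0,0,7,-36,-17,60],
    [0,0,0,0,0,0,60],
    [0,0,0,0,0,0,60]
  ]
}}

```text
time: 1.4
ee_pos: [0.4571, 0.2212, 0.1712]
tcp_rot: [109.8, 90.0, 177.0]
wrist_force: [-0.2, -0.0, 1.0]
opening: 0.0513
```

```bash
cat > look.py <<'E'
from h import *
import sys
np.set_printoptions(precision=4,suppress=True)
o=sensors.get_obs(); im=vision.camera("wrist"); cv2.imwrite(sys.argv[1],im[:,:,::-1])
np.savez(sys.argv[1]+".npz",ee_pos=o['ee_pos'],tcp_rot=o['tcp_rot'])
print(o['time'],o['ee_pos'],o['q'],o['wrist_force'],o['opening']); print(toolT(o)[:3,:3])
E
python3 look.py pics/w1.png
```

```text
1.4 [0.4571 0.2212 0.1712] [25.8088 -1.5861 -3.3028 88.3095  0.0144 48.6293] [-0.2426 -0.0316  0.9689] 0.051286805308904435
[[-0.0005 -0.9217  0.3878]
 [ 0.      0.3878  0.9217]
 [-1.      0.0005 -0.0002]]
```

View pics/w1.png

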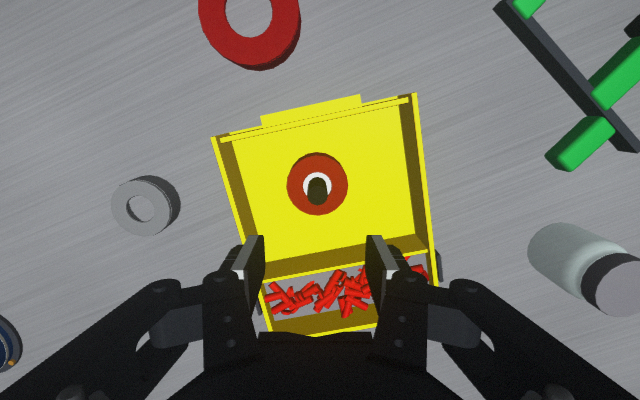

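```bash
python3 - <<'E'
from h import *
np.set_printoptions(precision=4,suppress=True)
o=np.load("pics/w1.png.npz"); K,E=cam("wrist",o); im=cv2.imread("pics/w1.png"); hsv=cv2.cvtColor(im,cv2.COLOR_BGR2HSV)
roi=np.zeros(im.shape[:2],np.uint8); roi[140:225,275:360]=255
red=(cv2.inRange(hsv,(0,120,60),(10,255,255))|cv2.inRange(hsv,(172,120,60),(180,255,255)))&roi
c=max(cv2.findContours(red,cv2.RETR_EXTERNAL,cv2.CHAIN_APPROX_NONE)[0],key=cv2.contourArea)
print("red",cv2.fitEllipse(c)); pts=onz(K,E,c[:,0,:],.033); 
(x,y),r=cv2.minEnclosingCircle(pts[:,:2].astype(np.float32)*1000); print("cover top circle",x,y,r)
blk=(cv2.inRange(im,(0,0,0),(75,75,75)))&roi
cs=[k for k in cv2.findContours(blk,cv2.RETR_EXTERNAL,cv2.CHAIN_APPROX_NONE)[0] if cv2.contourArea(k)>100]
for k in cs: print("blk",cv2.boundingRect(k),cv2.contourArea(k))
wh=cv2.inRange(hsv,(0,0,150),(180,60,255))&roi; print("white",cv2.boundingRect(wh))
print("TCP axis at z.065/.033:",proj(K,E,[[o['ee_pos'][0],o['ee_pos'][1],.065],[o['ee_pos'][0],o['ee_pos'][1],.033]]))
cv2.imwrite("pics/w1c.png",cv2.resize(im[140:230,265:365],None,fx=6,fy=6,interpolation=cv2.INTER_CUBIC))
E
```

```text
red ((316.9713439941406, 184.6457977294922), (58.376468658447266, 59.26225280761719), 84.68563842773438)
cover top circle 458.2043151855469 221.5926055908203 29.287141799926758
blk (308, 177, 20, 28) 402.0
white (303, 172, 29, 23)
TCP axis at z.065/.033: [[316.1792 193.4679]
 [316.0451 184.602 ]]
```

View pics/w1c.png

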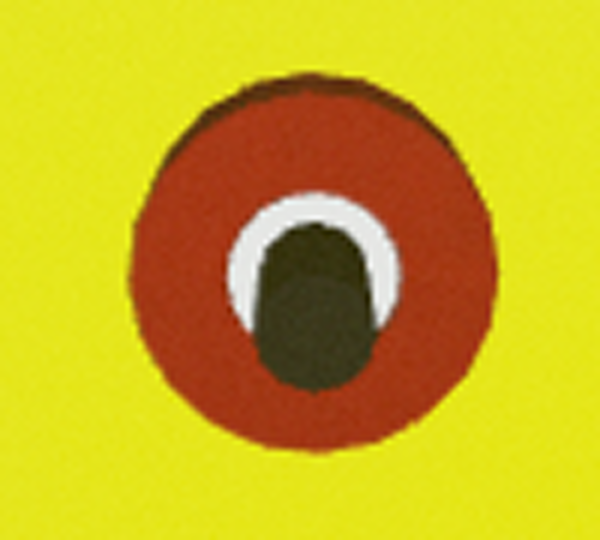

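>>> {"method": "carry_out", "body": {
  "increments": [
    [0,0,0,15,-1,1.2,55],
    [0,0,0,25,0,0,55],
    [0,0,0,25,0,0,55],
    [0,0,0,25,0,0,55],
    [0,0,0,20,0,0,55],
    [0,0,0,12,0,0,55],
    [0,0,0,8,0,0,55],
    [0,0,0,4,0,0,55],
    [0,0,0,0,0,0,55]
  ],
  "squeeze": 40
}}

```text
time: 2.58
ee_pos: [0.4589, 0.2219, 0.0375]
tcp_rot: [-42.7, 90.0, 24.5]
wrist_force: [-0.4, -0.6, -0.3]
opening: 0.0468
```

```bash
python3 look.py pics/w2.png
```

```text
2.575 [0.4589 0.2219 0.0375] [ 25.8068   0.2728 -16.2944  73.4153  -0.0004  48.5991] [-0.4115 -0.5681 -0.2942] 0.04682245852570469
[[ 0.0003 -0.9219  0.3874]
 [ 0.0001  0.3874  0.9219]
 [-1.     -0.0002  0.0002]]
```

View pics/w2.png

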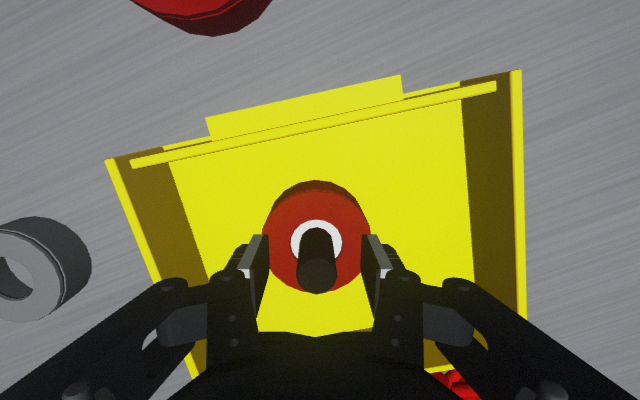

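>>> {"method": "carry_out", "body": {
  "increments": [
    [0,0,0,0,0,0,0],
    [0,0,0,0,0,0,0],
    [0,0,0,0,0,0,0],
    [0,0,0,0,0,0,0],
    [0,0,0,0,0,0,0],
    [0,0,0,0,0,0,0]
  ],
  "squeeze": 50
}}

```text
time: 3.38
ee_pos: [0.459, 0.2219, 0.0378]
tcp_rot: [-44.2, 90.0, 23.1]
wrist_force: [-0.4, -0.9, 5.1]
opening: 0.0163
```

>>> {"method": "carry_out", "body": {
  "increments": [
    [0,0,0,0,0,0,0],
    [0,0,0,-2,0,0,0],
    [0,0,0,-4,0,0,0],
    [0,0,0,-8,0,0,0],
    [0,0,0,-12,0,0,0],
    [0,0,0,-12,0,0,0],
    [0,0,0,-12,0,0,0],
    [0,0,0,0,0,0,0]
  ]
}}

```text
time: 4.38
ee_pos: [0.4594, 0.2221, 0.0886]
tcp_rot: [-41.8, 89.9, 25.5]
wrist_force: [0.6, -0.3, -2.8]
opening: 0.0166
```

```bash
python3 look.py pics/w3.png
```

```text
4.375 [0.4594 0.2221 0.0886] [ 25.8044  -0.9502 -11.7888  79.0429  -0.0007  48.597 ] [ 0.5526 -0.2981 -2.7858] 0.016562474625282902
[[ 0.0019 -0.9219  0.3874]
 [ 0.0009  0.3874  0.9219]
 [-1.     -0.0014  0.0015]]
```

View pics/w3.png

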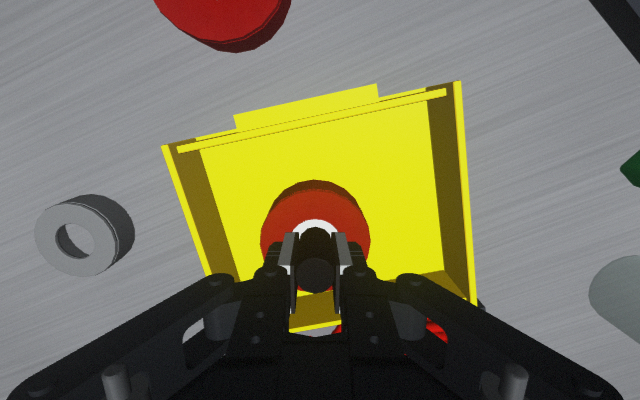

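>>> {"method": "carry_out", "body": {
  "increments": [
    [0,0,0,-15,0,0,0],
    [0,0,0,-28,0,0,0],
    [0,0,0,-30,0,0,0],
    [0,0,0,-24,-6,-9,0],
    [0,0,0,-14,-14,-20,0],
    [0,0,0,0,-22,-32,0],
    [0,0,0,0,-25,-38,0],
    [0,0,0,0,-25,-40,0],
    [0,0,0,0,-25,-40,0],
    [0,0,0,0,-25,-40,0],
    [0,0,0,0,-25,-40,0],
    [0,0,0,0,-25,-40,0]
  ]
}}

```text
time: 5.92
ee_pos: [0.5199, -0.1298, 0.199]
tcp_rot: [-73.0, 90.0, -5.8]
wrist_force: [0.9, 0.9, -1.6]
opening: 0.0167
```

>>> {"method": "carry_out", "body": {
  "increments": [
    [0,0,0,0,-25,-40,0],
    [0,0,0,0,-24,-34,0],
    [0,0,0,0,-18,-26,0],
    [0,0,0,0,-11,-15,0],
    [0,0,0,0,-6,-7,0],
    [0,0,0,0,0,0,0],
    [0,0,0,0,0,0,0],
    [0,0,0,0,0,0,0]
  ]
}}

```text
time: 6.92
ee_pos: [0.5502, -0.2724, 0.1986]
tcp_rot: [-71.9, 90.0, -4.6]
wrist_force: [-0.5, 0.0, -1.5]
opening: 0.0161
```

```bash
python3 look.py pics/w4.png
```

```text
6.925 [ 0.5502 -0.2724  0.1986] [-26.3481  13.3671  15.9188  92.5362   0.0062  -3.612 ] [-0.4589  0.0153 -1.5382] 0.016083727747451093
[[ 0.0003 -0.9223  0.3865]
 [-0.      0.3865  0.9223]
 [-1.     -0.0003  0.0001]]
```

View pics/w4.png

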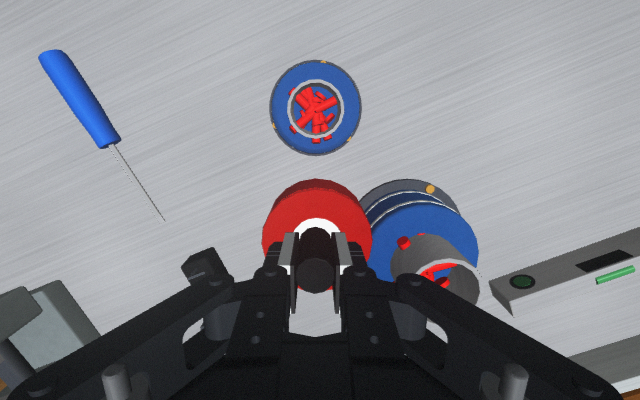

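```bash
cat > rim.py <<'E'
from h import *
import sys
np.set_printoptions(precision=4,suppress=True)
f=sys.argv[1]; cx,cy,s=map(int,sys.argv[2:5])
o=np.load(f+".npz"); K,E=cam("wrist",o); im=cv2.imread(f); hsv=cv2.cvtColor(im,cv2.COLOR_BGR2HSV)
blue=cv2.inRange(hsv,(100,110,40),(128,255,255))
roi=np.zeros_like(blue); cv2.circle(roi,(cx,cy),s,255,-1); blue&=roi
cs,hh=cv2.findContours(blue,cv2.RETR_CCOMP,cv2.CHAIN_APPROX_NONE)
for c,h in zip(cs,hh[0]):
    if h[3]>=0 and cv2.contourArea(c)>500 or (h[3]<0 and cv2.contourArea(c)>2000):
        e=cv2.fitEllipse(cv2.convexHull(c)); print("hole" if h[3]>=0 else "outer",np.round(e[0],1),np.round(e[1],1))
        for z in (.088,.052):
            p=onz(K,E,c[:,0,:],z)[:,:2].astype(np.float32)*1000
            hull=cv2.convexHull(p); (x,y),(a,b),_=cv2.fitEllipse(hull); q=onz(K,E,e[0],z)[0]
            d=np.array([q[0]-o['ee_pos'][0],q[1]-o['ee_pos'][1],0]); t=toolT(o)[:3,:3].T@d
            print(" z",z,"circle",x,y,"axes",a,b,"| ellipse centre xy",q[:2]*1000,"tool dy dz mm",t[1:]*1000)
x0,y0=cx-50,cy-55
cv2.imwrite(f[:-4]+"c.png",cv2.resize(im[max(y0,0):y0+110,x0:x0+100],None,fx=5,fy=5,interpolation=cv2.INTER_CUBIC))
E
python3 rim.py pics/w4.png 316 108 55
```

```text
outer [315.2 107.4] [87.8 91.1]
 z 0.088 circle 485.8949890136719 -246.44935607910156 axes 70.5728988647461 70.64439392089844 | ellipse centre xy [ 484.6163 -245.9208] tool dy dz mm [70.6953 -0.8676]
 z 0.052 circle 485.7972106933594 -246.3499755859375 axes 80.60738372802734 80.64720916748047 | ellipse centre xy [ 484.3406 -245.7602] tool dy dz mm [71.0116 -0.826 ]
hole [314.3 110.5] [60.5 67.1]
 z 0.088 circle 487.3839111328125 -247.62339782714844 axes 48.462440490722656 52.26175308227539 | ellipse centre xy [ 486.5581 -247.5545] tool dy dz mm [68.273  -1.6239]
 z 0.052 circle 487.4609680175781 -247.807373046875 axes 55.40900802612305 59.903770446777344 | ellipse centre xy [ 486.5593 -247.6269] tool dy dz mm [68.2439 -1.6901]
```

View pics/w4c.png

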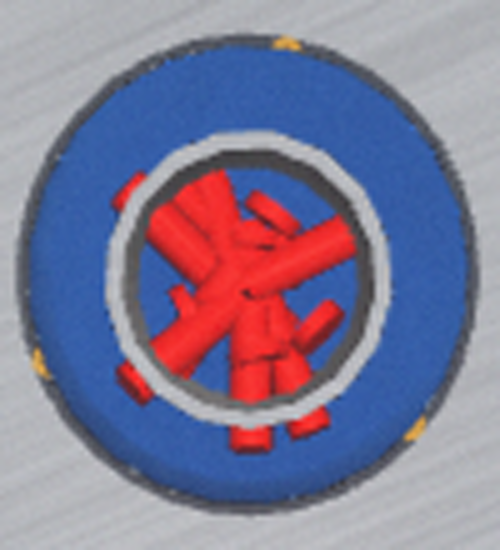

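```bash
cat > rim2.py <<'E'
from h import *
import sys
np.set_printoptions(precision=2,suppress=True)
f=sys.argv[1]; cx,cy,s=map(int,sys.argv[2:5])
o=np.load(f+".npz"); K,E=cam("wrist",o); im=cv2.imread(f); hsv=cv2.cvtColor(im,cv2.COLOR_BGR2HSV)
m=cv2.inRange(hsv,(0,0,135),(180,60,255)); roi=np.zeros_like(m); cv2.circle(roi,(cx,cy),s,255,-1); m&=roi
cs,hh=cv2.findContours(m,cv2.RETR_CCOMP,cv2.CHAIN_APPROX_NONE)
for c,h in zip(cs,hh[0]):
    if cv2.contourArea(c)<600: continue
    p=onz(K,E,cv2.convexHull(c)[:,0,:],.088)[:,:2].astype(np.float32)*1000
    (x,y),(a,b),_=cv2.fitEllipse(p); (x2,y2),r=cv2.minEnclosingCircle(p)
    t=toolT(o)[:3,:3].T@np.array([x/1000-o['ee_pos'][0],y/1000-o['ee_pos'][1],0])
    print("inner" if h[3]>=0 else "outer","xy",x,y,"diam",a,b,"encl",x2,y2,2*r,"tool dy,dz",t[1:]*1000, "px",np.array(cv2.fitEllipse(c)[0]))
E
python3 rim2.py pics/w4.png 316 108 36
```

```text
outer xy 485.8673095703125 -246.449951171875 diam 45.663814544677734 45.80617141723633 encl 485.8008117675781 -246.42613220214844 46.09421920776367 tool dy,dz [69.34 -0.87] px [315.19 108.39]
inner xy 485.79791259765625 -246.36178588867188 diam 41.72348403930664 42.20990753173828 encl 485.76806640625 -246.34793090820312 42.37665557861328 tool dy,dz [69.44 -0.82] px [315.32 108.43]
```

```bash
python3 - <<'E'
from h import *
from scipy.optimize import least_squares
f="pics/w4.png"; o=np.load(f+".npz"); K,E=cam("wrist",o); im=cv2.imread(f)
hsv=cv2.cvtColor(im,cv2.COLOR_BGR2HSV)
m=cv2.inRange(hsv,(0,150,165),(10,255,255))|cv2.inRange(hsv,(172,150,165),(180,255,255))
m[:175]=0;m[262:]=0;m[:,:255]=0;m[:,378:]=0
c=max(cv2.findContours(m,cv2.RETR_EXTERNAL,cv2.CHAIN_APPROX_NONE)[0],key=cv2.contourArea)[:,0,:]
c=np.array([[u,min(c[c[:,0]==u,1])] for u in range(275,360)]+[[min(c[c[:,1]==v,0]),v] for v in range(222,236)]+[[max(c[c[:,1]==v,0]),v] for v in range(222,236)])
T=toolT(o)
p=onz(K,E,c,o['ee_pos'][2]-.0045)
t=(p-o['ee_pos'])@T[:3,:3]*1000
s=least_squares(lambda q:np.hypot(t[:,1]-q[0],t[:,2]-q[1])-q[2],[0,0,30],loss='soft_l1'); print("cover centre tool y,z,r",s.x)
cv2.imwrite("pics/w4d.png",cv2.resize(im[170:300,250:385],None,fx=5,fy=5,interpolation=cv2.INTER_CUBIC))
print(c.min(0),c.max(0))
# knob top expected
print(proj(K,E,o['ee_pos']+T[:3,0]*-.0275))
E
```

```text
cover centre tool y,z,r [ 1.89696737 -0.18906491 28.46806307]
[263 188] [370 235]
[[317.44524861 276.420516  ]]
```

View pics/w4d.png

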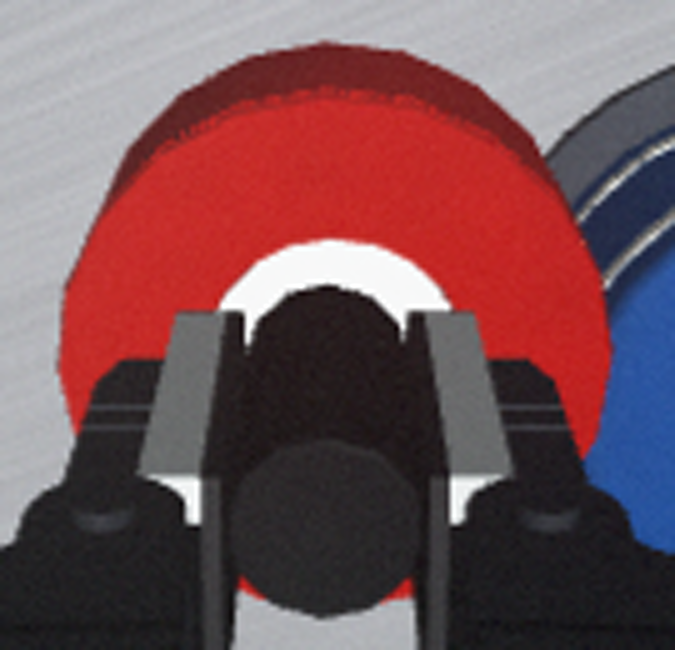

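>>> {"method": "carry_out", "body": {
  "increments": [
    [0,0,0,0,6,0,0],
    [0,0,0,0,14,0,0],
    [0,0,0,0,20,-0.4,0],
    [0,0,0,0,17,0,0],
    [0,0,0,6,9,0,0],
    [0,0,0,14,3,0,0],
    [0,0,0,20,0,0,0],
    [0,0,0,18,0,0,0],
    [0,0,0,10,0,0,0],
    [0,0,0,4,0,0,0],
    [0,0,0,0,0,0,0],
    [0,0,0,0,0,0,0]
  ]
}}

```text
time: 8.48
ee_pos: [0.4867, -0.247, 0.1269]
tcp_rot: [-94.1, 89.9, -26.9]
wrist_force: [0.2, 0.1, -1.9]
opening: 0.0167
```

```bash
python3 look.py pics/w5.png; python3 - <<'E'
from h import *
K,E=cam("scene"); im=vision.camera("scene"); cv2.imwrite("pics/s5.png",cv2.resize(im[120:210,190:290,::-1],None,fx=6,fy=6,interpolation=cv2.INTER_CUBIC))
E
```

```text
8.475 [ 0.4867 -0.247   0.1269] [-26.9124   3.5187  -3.0041  83.4188   0.      -4.1219] [ 0.2221  0.0814 -1.9378] 0.016654111055498775
[[ 0.0009 -0.9219  0.3874]
 [-0.0005  0.3874  0.9219]
 [-1.     -0.001  -0.0001]]
```

View pics/s5.png

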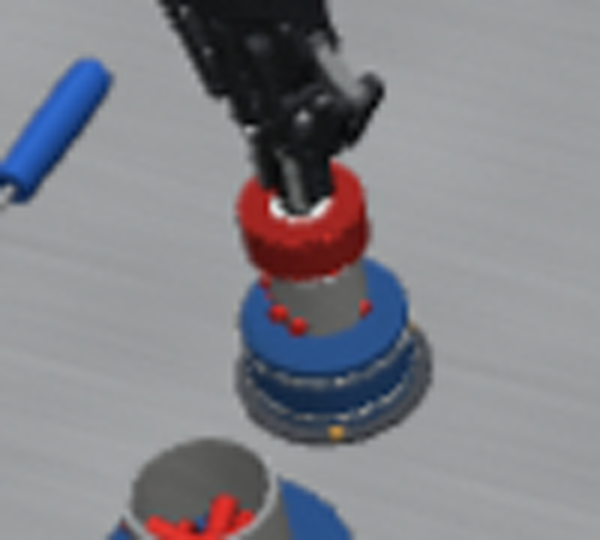

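View pics/w5.png

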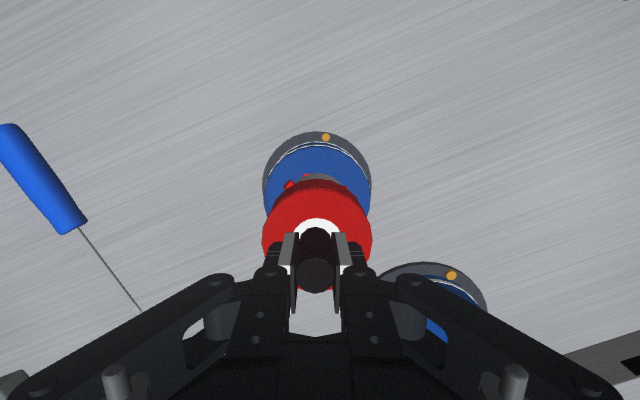

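>>> {"method": "carry_out", "body": {
  "increments": [
    [0,0,0,3,0,0,0],
    [0,0,0,4,0,0,0],
    [0,0,0,4,0,0,0],
    [0,0,0,3,0,0,0],
    [0,0,0,2,0,0,0],
    [0,0,0,0,0,0,0]
  ]
}}

```text
time: 9.32
ee_pos: [0.4863, -0.2468, 0.1101]
tcp_rot: [83.8, 90.0, 151.0]
wrist_force: [-0.8, 0.2, -1.0]
opening: 0.0161
```

>>> {"method": "carry_out", "body": {
  "increments": [
    [0,0,0,3,0,0,0],
    [0,0,0,2,0,0,0],
    [0,0,0,2,0,0,0],
    [0,0,0,0,0,0,0]
  ]
}}

```text
time: 9.82
ee_pos: [0.4862, -0.2468, 0.1031]
tcp_rot: [92.3, 90.0, 159.5]
wrist_force: [0.4, 0.8, -1.4]
opening: 0.0164
```

>>> {"method": "carry_out", "body": {
  "increments": [
    [0,0,0,1,0,0,0],
    [0,0,0,1,0,0,0],
    [0,0,0,0,0,0,0]
  ]
}}

```text
time: 10.2
ee_pos: [0.4863, -0.2468, 0.1012]
tcp_rot: [88.7, 90.0, 155.9]
wrist_force: [0.2, 0.4, -2.1]
opening: 0.0166
```

>>> {"method": "carry_out", "body": {
  "increments": [
    [0,0,0,0.5,0,0,0],
    [0,0,0,0.5,0,0,0],
    [0,0,0,0,0,0,0]
  ]
}}

```text
time: 10.58
ee_pos: [0.4864, -0.2469, 0.1008]
tcp_rot: [-92.9, 90.0, -25.6]
wrist_force: [-3.0, 0.9, 3.6]
opening: 0.0162
```

>>> {"method": "carry_out", "body": {
  "increments": [
    [0,0,0,0.5,0,0,0],
    [0,0,0,0,0,0,0]
  ]
}}

```text
time: 10.82
ee_pos: [0.4865, -0.2469, 0.1007]
tcp_rot: [-89.5, 89.9, -22.3]
wrist_force: [-3.3, 1.9, 8.0]
opening: 0.0167
```

```bash
python3 look.py pics/w6.png; python3 - <<'E'
from h import *
im=vision.camera("scene"); cv2.imwrite("pics/s6.png",cv2.resize(im[120:210,190:290,::-1],None,fx=6,fy=6,interpolation=cv2.INTER_CUBIC))
E
```

```text
10.825 [ 0.4865 -0.2469  0.1007] [-26.9083   3.7386  -5.6659  80.5421   0.0043  -4.1218] [-3.3035  1.8815  7.9879] 0.01666375245133099
[[ 0.0009 -0.922   0.3873]
 [-0.0004  0.3873  0.922 ]
 [-1.     -0.0009  0.    ]]
```

View pics/s6.png

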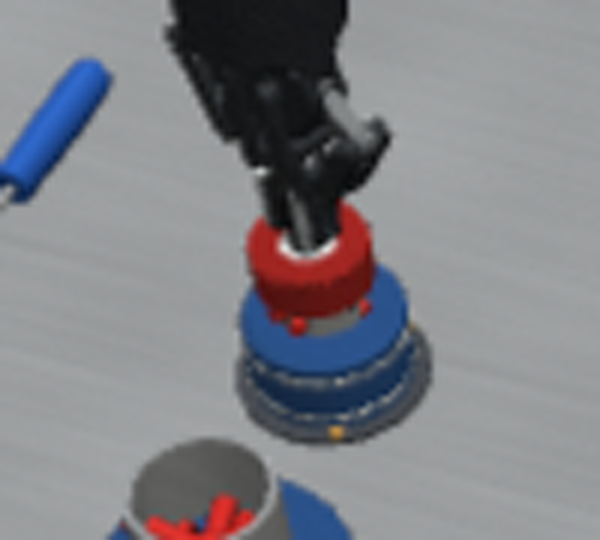

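View pics/w6.png

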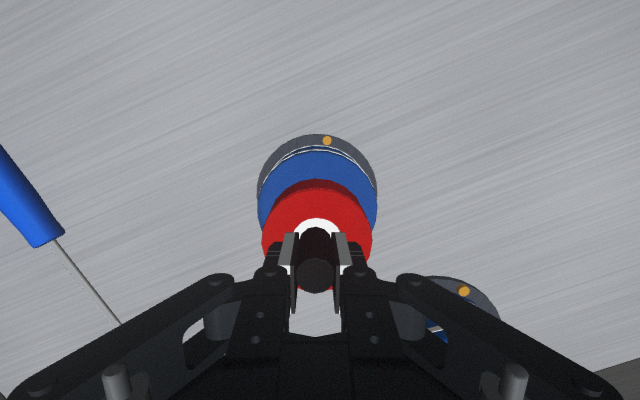

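>>> {"method": "carry_out", "body": {
  "increments": [
    [0,0,0,-0.5,0,0,0],
    [0,0,0,0,0,0,30],
    [0,0,0,0,0,0,50],
    [0,0,0,0,0,0,50],
    [0,0,0,0,0,0,50],
    [0,0,0,0,0,0,50]
  ]
}}

```text
time: 11.68
ee_pos: [0.4863, -0.2469, 0.1003]
tcp_rot: [28.0, 90.0, 95.2]
wrist_force: [0.6, -0.9, 0.7]
opening: 0.0427
```

>>> {"method": "carry_out", "body": {
  "increments": [
    [0,0,0,-5,0,0,50],
    [0,0,0,-12,0,0,50],
    [0,0,0,-15,0,0,50],
    [0,0,0,-15,0,0,100],
    [0,0,0,-12,0,0,100],
    [0,0,0,-6,0,0,100],
    [0,0,0,0,0,0,100],
    [0,0,0,0,0,0,100]
  ]
}}

```text
time: 12.68
ee_pos: [0.4861, -0.2468, 0.1647]
tcp_rot: [87.3, 90.0, 154.5]
wrist_force: [-0.1, -0.0, 0.0]
opening: 0.0854
```

```bash
python3 look.py pics/w7.png; python3 - <<'E'
from h import *
im=vision.camera("scene"); cv2.imwrite("pics/s7.png",cv2.resize(im[120:210,190:290,::-1],None,fx=6,fy=6,interpolation=cv2.INTER_CUBIC))
E
```

```text
12.675 [ 0.4861 -0.2468  0.1647] [-26.915    3.5096   1.1512  87.689   -0.0011  -4.1202] [-0.0728 -0.037   0.0056] 0.08537634036511747
[[-0.0007 -0.9219  0.3874]
 [ 0.0004  0.3874  0.9219]
 [-1.      0.0008  0.    ]]
```

View pics/s7.png

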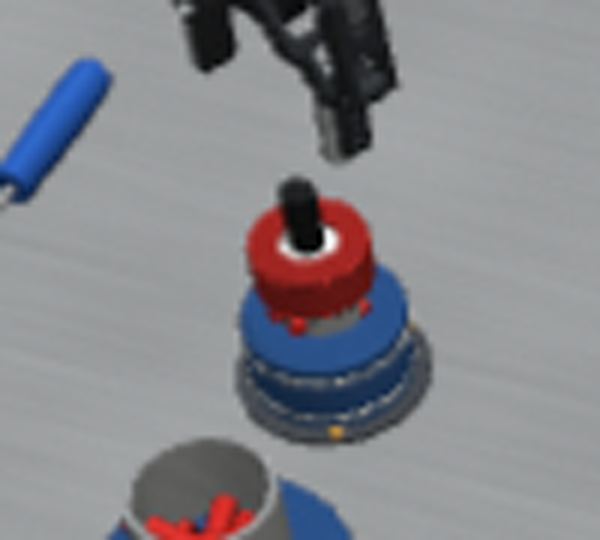

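View pics/w7.png

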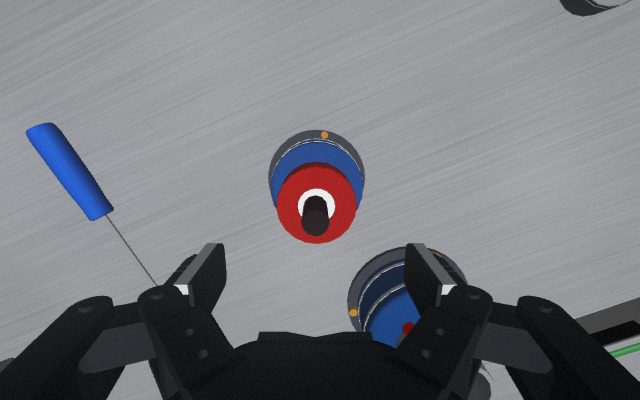

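```bash
cat > cov.py <<'E'
from h import *
import sys
np.set_printoptions(precision=2,suppress=True)
f=sys.argv[1]; o=np.load(f+".npz"); K,E=cam("wrist",o); im=cv2.imread(f); T=toolT(o)[:3,:3]
hsv=cv2.cvtColor(im,cv2.COLOR_BGR2HSV)
m=cv2.inRange(hsv,(0,150,160),(10,255,255))|cv2.inRange(hsv,(172,150,160),(180,255,255)); m[:,:260]=0; m[:,370:]=0; m[:155]=0;m[255:]=0
cs,hh=cv2.findContours(m,cv2.RETR_CCOMP,cv2.CHAIN_APPROX_NONE)
c=max([k for k,h in zip(cs,hh[0]) if h[3]<0],key=cv2.contourArea)
p=(onz(K,E,cv2.convexHull(c)[:,0,:],.096)-o['ee_pos'])@T*1000
print("cover top",cv2.fitEllipse(p[:,1:].astype(np.float32)),cv2.minEnclosingCircle(p[:,1:].astype(np.float32)),cv2.boundingRect(c))
b=cv2.inRange(im,(0,0,0),(60,60,60)); b[:, :295]=0;b[:,340:]=0;b[:185]=0;b[240:]=0
k=max(cv2.findContours(b,cv2.RETR_EXTERNAL,cv2.CHAIN_APPROX_NONE)[0],key=cv2.contourArea); x,y,w,h=cv2.boundingRect(k); print("knob",x,y,w,h,"top centre px~",x+w/2,y+h-w/2)
print("knob tool yz",(onz(K,E,[x+(w-1)/2,y+h-w/2],.128)-o['ee_pos'])@T*1000)
cv2.imwrite(f[:-4]+"c.png",cv2.resize(im[155:250,260:370],None,fx=6,fy=6,interpolation=cv2.INTER_CUBIC))
E
python3 cov.py pics/w7.png
```

```text
cover top ((0.344205379486084, -0.2619805335998535), (57.805419921875, 58.560665130615234), 81.58843994140625) ((0.5458558797836304, -0.29453128576278687), 29.509353637695312) (277, 167, 79, 77)
knob 302 196 27 40 top centre px~ 315.5 222.5
knob tool yz [[36.73  0.03 -1.02]]
```

View pics/w7c.png

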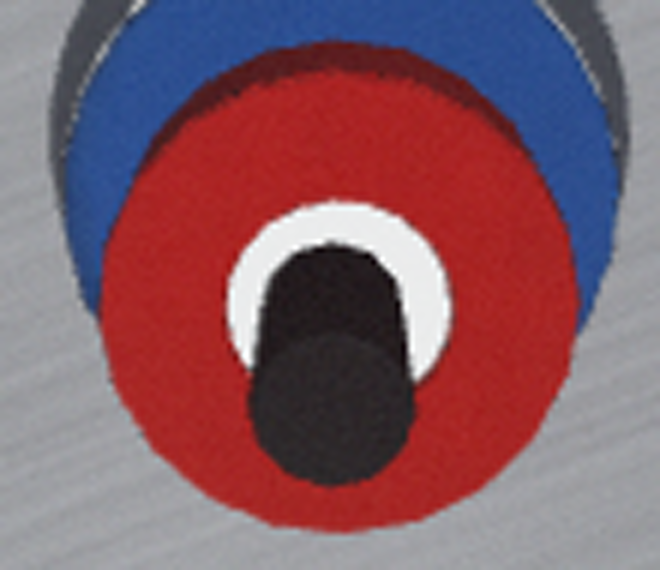

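>>> {"method": "carry_out", "body": {
  "increments": [
    [0,0,0,10,0.3,-0.3,100],
    [0,0,0,18,0,0,100],
    [0,0,0,18,0,0,100],
    [0,0,0,15,0,0,100],
    [0,0,0,12,0,0,100],
    [0,0,0,8,0,0,100],
    [0,0,0,0,0,0,100]
  ]
}}

```text
time: 13.65
ee_pos: [0.4858, -0.247, 0.0838]
tcp_rot: [87.0, 90.0, 154.2]
wrist_force: [-0.1, 0.3, 0.0]
opening: 0.0854
```

```bash
python3 look.py pics/w8.png
```

```text
13.65 [ 0.4858 -0.247   0.0838] [-26.9485   4.0062  -7.2593  78.7695  -0.0007  -4.1546] [-0.0617  0.3487  0.0323] 0.08543643588464861
[[-0.0005 -0.9219  0.3874]
 [ 0.0003  0.3874  0.9219]
 [-1.      0.0006  0.    ]]
```

View pics/w8.png

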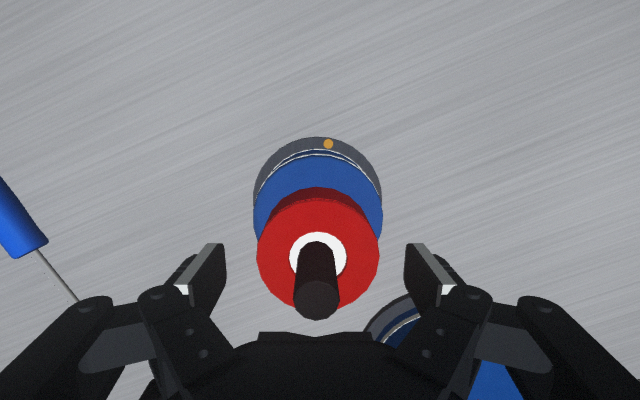

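>>> {"method": "carry_out", "body": {
  "increments": [
    [0,0,0,6,0,0.3,100],
    [0,0,0,7,0,0,100],
    [0,0,0,5,0,0,100],
    [0,0,0,3,0,0,100],
    [0,0,0,0.5,0,0,100],
    [0,0,0,0,0,0,100]
  ]
}}

```text
time: 14.45
ee_pos: [0.4861, -0.2468, 0.0629]
tcp_rot: [-91.7, 90.0, -24.5]
wrist_force: [1.1, 0.8, -1.0]
opening: 0.0853
```

```bash
python3 look.py pics/w9.png;  python3 - <<'E'
from h import *
im=vision.camera("scene"); cv2.imwrite("pics/s9.png",cv2.resize(im[120:210,190:290,::-1],None,fx=6,fy=6,interpolation=cv2.INTER_CUBIC))
E
```

```text
14.45 [ 0.4861 -0.2468  0.0629] [-26.9177   4.4117  -9.1585  76.4193   0.0005  -4.1243] [ 1.0591  0.7737 -1.0147] 0.08528502266074213
[[ 0.0002 -0.9219  0.3874]
 [-0.0001  0.3874  0.9219]
 [-1.     -0.0002 -0.    ]]
```

View pics/w9.png

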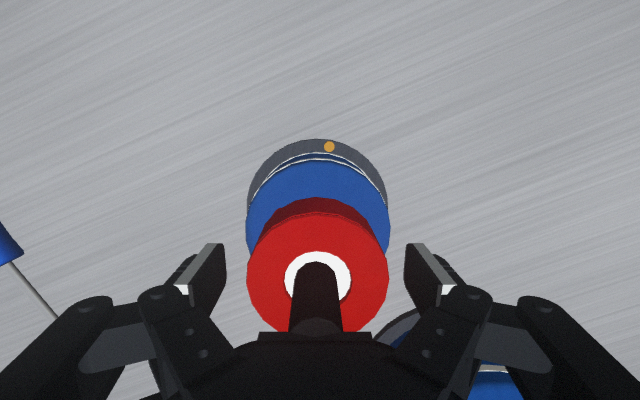

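View pics/s9.png

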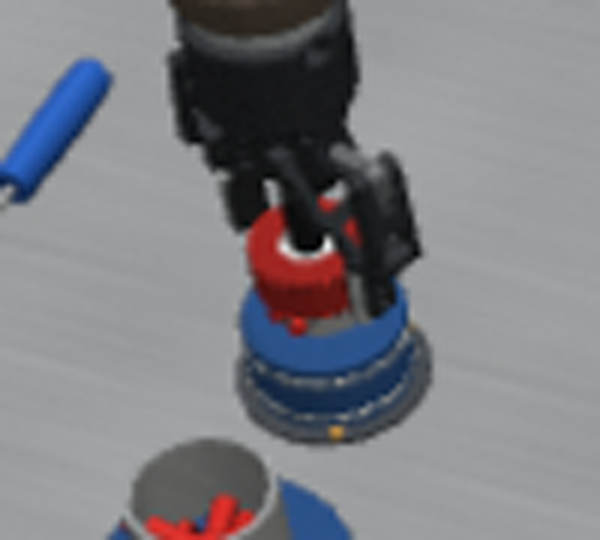

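>>> {"method": "carry_out", "body": {
  "increments": [
    [0,0,0,0,0,0,80],
    [0,0,0,0,0,0,74],
    [0,0,0,0,0,0,60],
    [0,0,0,0,0,0,50],
    [0,0,0,0,0,0,50],
    [0,0,0,0,0,0,50]
  ],
  "squeeze": 30
}}

```text
time: 15.3
ee_pos: [0.4862, -0.2468, 0.0633]
tcp_rot: [-79.6, 90.0, -12.4]
wrist_force: [-1.4, 0.7, 5.0]
opening: 0.0601
```

```bash
python3 look.py pics/w10.png;  python3 - <<'E'
from h import *
im=vision.camera("scene"); cv2.imwrite("pics/s10.png",cv2.resize(im[120:210,190:290,::-1],None,fx=6,fy=6,interpolation=cv2.INTER_CUBIC))
E
```

```text
15.3 [ 0.4862 -0.2468  0.0633] [-26.9139   4.391   -9.1412  76.4334   0.0089  -4.1237] [-1.3973  0.7258  4.9827] 0.060121265029340336
[[ 0.0006 -0.9219  0.3874]
 [-0.0001  0.3874  0.9219]
 [-1.     -0.0006  0.0001]]
```

View pics/w10.png

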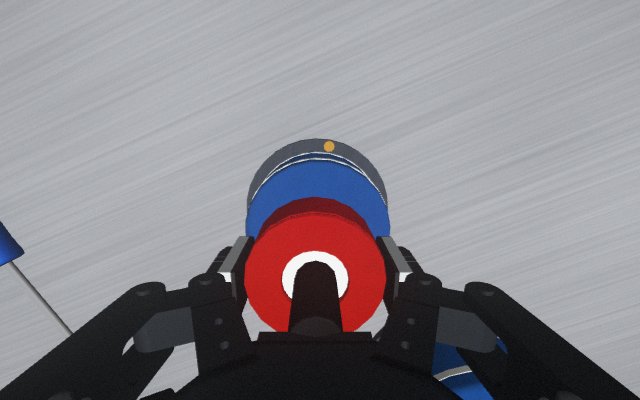

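View pics/s10.png

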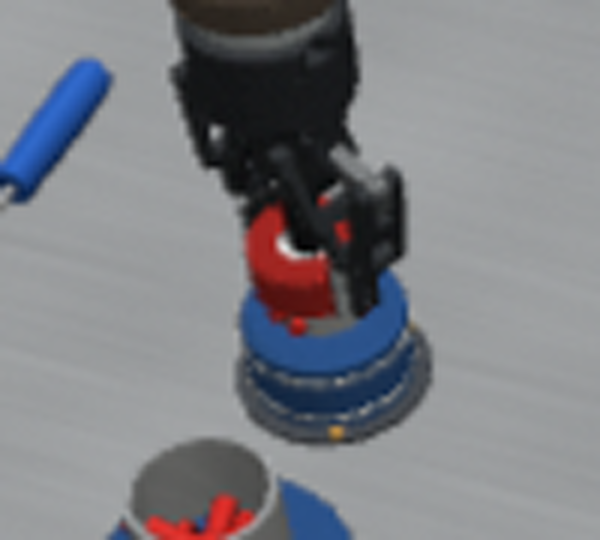

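>>> {"method": "carry_out", "body": {
  "increments": [
    [0,0,0,-1,0,0,50],
    [0,0,0,-1.5,0,0,50],
    [0,0,0,-2,0,0,50],
    [0,0,0,-2.5,0,0,50],
    [0,0,0,-3,0,0,50],
    [0,0,0,0,0,0,50]
  ]
}}

```text
time: 16.15
ee_pos: [0.4862, -0.2468, 0.0731]
tcp_rot: [-97.6, 90.0, -30.4]
wrist_force: [0.3, 0.2, -1.0]
opening: 0.0602
```

```bash
python3 look.py pics/w11.png;  python3 - <<'E'
from h import *
im=vision.camera("scene"); cv2.imwrite("pics/s11.png",cv2.resize(im[120:210,190:290,::-1],None,fx=6,fy=6,interpolation=cv2.INTER_CUBIC))
E
```

```text
16.15 [ 0.4862 -0.2468  0.0731] [-26.9152   4.1901  -8.2559  77.5255  -0.0017  -4.1246] [ 0.3078  0.2315 -0.9702] 0.06018377637891949
[[ 0.0004 -0.9219  0.3874]
 [-0.0003  0.3874  0.9219]
 [-1.     -0.0005 -0.0001]]
```

View pics/w11.png

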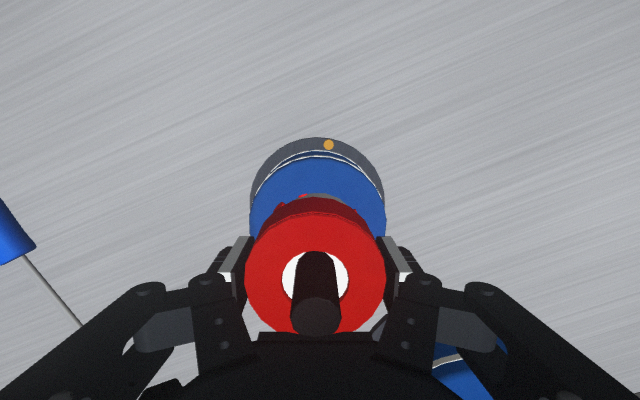

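View pics/s11.png

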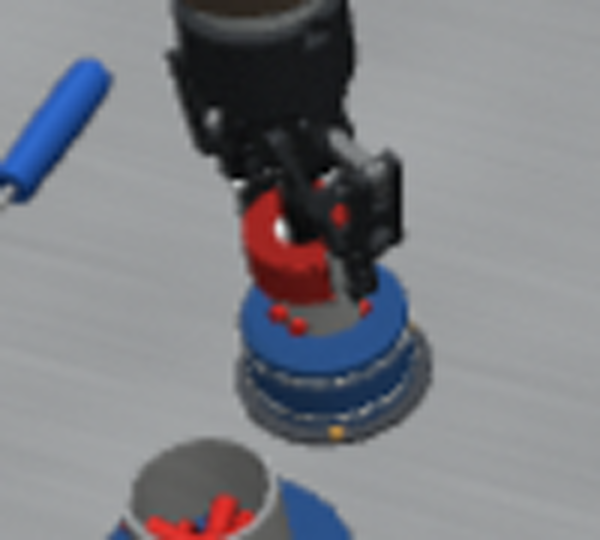

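>>> {"method": "carry_out", "body": {
  "increments": [
    [0,0,0,-4,0,0,50],
    [0,0,0,-7,0,0,50],
    [0,0,0,-10,0,0,50],
    [0,0,0,-12,0,0,50],
    [0,0,0,-14,0,0,50],
    [0,0,0,-14,0,0,50],
    [0,0,0,-12,0,0,50],
    [0,0,0,-9,0,0,50],
    [0,0,0,-5,0,0,50],
    [0,0,0,-3,0,0,50],
    [0,0,0,0,0,0,50],
    [0,0,0,0,0,0,50]
  ]
}}

```text
time: 17.75
ee_pos: [0.4859, -0.2467, 0.1624]
tcp_rot: [84.8, 90.0, 152.0]
wrist_force: [0.7, -0.6, -0.8]
opening: 0.0597
```

```bash
python3 look.py pics/w12.png;  python3 - <<'E'
from h import *
im=vision.camera("scene"); cv2.imwrite("pics/s12.png",cv2.resize(im[100:210,190:300,::-1],None,fx=5.4,fy=5.4,interpolation=cv2.INTER_CUBIC))
im=vision.camera("top"); cv2.imwrite("pics/t12.png",im[:,:,::-1])
E
```

```text
17.75 [ 0.4859 -0.2467  0.1624] [-26.9148   3.452    0.8352  87.4148   0.0006  -4.1267] [ 0.6587 -0.5707 -0.7739] 0.059683828597486825
[[-0.0005 -0.9219  0.3873]
 [ 0.0003  0.3873  0.9219]
 [-1.      0.0006  0.    ]]
```

View pics/w12.png

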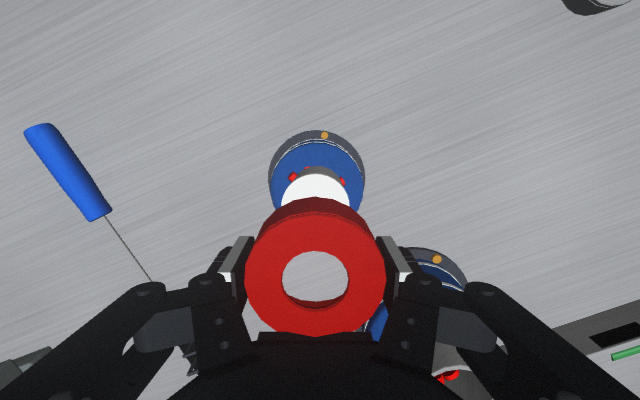

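View pics/s12.png

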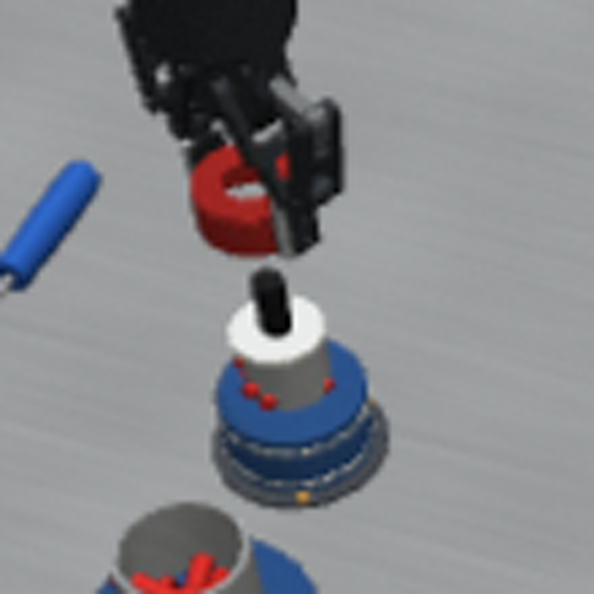

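View pics/t12.png

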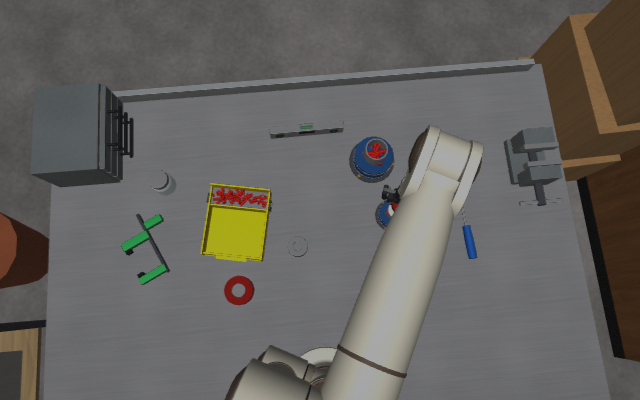

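```bash
python3 - <<'E'
from h import *
K,E=cam("scene"); print(proj(K,E,[[.4858,-.2464,.092],[.4858,-.2464,.128],[.4858,-.2464,.097]])); print("saw flange",[190+277/5.4,100+330/5.4],"knob top",[190+266/5.4,100+276/5.4])
print("cover centre top expect", proj(K,E,[.4860,-.2467,.195]), "saw ~",[190+240/5.4,100+185/5.4])
from workcell import job_done; print(job_done()); o=sensors.get_obs(); print(o['time'],o['ee_pos'],o['opening'])
E
```

```text
[[240.73436147 160.416343  ]
 [238.99138443 151.30349987]
 [240.49744272 159.17765574]]
saw flange [241.2962962962963, 161.11111111111111] knob top [239.25925925925927, 151.11111111111111]
cover centre top expect [[235.36679354 133.07543511]] saw ~ [234.44444444444446, 134.25925925925927]
the job is handed in; nothing more can be done
None
the job is handed in; nothing more can be done
```

The job is handed in. The arm was still holding the red cover level over the small (100 mm foot) tin, about 9.9 cm above where it sat.

I lifted the double lid out of the bin by its knob and lowered it onto the tin. It made contact with the tool tip at 0.1008 m, against 0.1005 m expected when fully home. After letting go of the knob I took the cover by its rim at 60 mm opening and raised it straight up.

**Last checks:**
- **Inner lid:** In the scene picture it looks fully seated. The flange and knob top lie within about 1 pixel of where a seated lid should appear.
- **Cover:** It looks level and within about 1.5 pixels of the expected place. The wrist force was about -0.8 N, which is the cover's weight alone.
- **Other tools:** I saw nothing else out of place in the top view. The arm hides part of that picture.
- **Disagreement:** The wrist camera read about 1 mm off to one side compared with the finger centre line. I allowed for this before gripping the cover.
- **Time used:** 17.9 s of the 64 s.

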